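# Dock a charged trolley battery and bolt it in

## Robot

A 6-joint arm with a two-finger parallel gripper is mounted at the origin on the work surface. World frame = base frame: x ahead of the robot, y to its left, z up, the work surface at z = 0. Lengths are in m, angles in degrees, forces in N, time in s.
With the tool pointing down it reaches from about 0.3 to 0.75 m from the base axis. Payload 8.5 kg.
Tool frame: the origin (TCP) lies between the finger pads; the fingertips stand 8 mm ahead of it and the grasp point (between the pads) lies 11 mm behind it; y points along the fingers, z is the direction in which the jaws open and shut, and the axes are right-handed (so a half turn about y gives the same grasp; the last joint's range is limited). The gripper opens to 85 mm and grips with 20 to 120 N. Pads are 22 mm wide; open, the fingers measure 114 mm over their backs; the gripper's body (76 mm by 85 mm) begins 54 mm behind the grasp point. The pads swing forward as they close: fully open they stand 13 mm farther back than shut.
Start: joints at [53.898, 21.807, 74.336, -0, 83.858, -12.336], TCP at [0.222, 0.503, 0.206] pointing down, gripper open.
Joint ranges: [-178.18, 178.18], [-50.72, 133.34], [12.68, 142.11], [-81.47, 261.47], [9.98, 163.14], [-165.26, 165.26]. Speed limits (degrees/s): [136.94, 136.94, 180, 180, 180, 180].

## Interface

Orientations are given as a 3x3 rotation matrix whose columns are the frame's x, y, z axes.
In Python, from rig import env, get_image gives the robot as it stands.
- The arm moves only by the tool move_arm, never from a script. Its argument "targets" is one flat list of numbers, 6 for each row, row after row: the shift along the tool's x, y, z in mm, then the turn, a rotation vector about the tool's x, y, z in rad. A call has exactly 5 rows; each row shifts and turns the commanded pose from where the row before left it, along the tool's axes as they then stand; what a row does not reach is not made up. A row lasts 1/8 s, in which the tool goes at most 62.5 mm and 10.7 degrees, less where a joint would pass 70% of its speed; a pose out of reach is approached as far as the arm can. A call is refused whole if a number of a shift passes 62.5 or a number of a turn 0.188, either way. A call with a gripper value outside its range is refused whole. "hand" is the opening, from -1 (shut) to 1 (fully open), so that 0 is half open, set as the call begins (left out, the last holds). The fingers move at their own pace and stop on an object; "squeeze" is the grip in N (left out, the last holds). Time passes only in rows, so rows that do not move let the fingers close, or fill a call up. It gives the time, the measured TCP pose, the force and the opening at its end, in the units of the state.
- env.observe(): the state, without advancing time (a new reading comes with each control period).
- get_image(name): name is "side" or "top" or "wrist"; returns a dict with "pixels" (420x560x3 uint8, red, green, blue), "z_map" (420x560 float32, m along the optical axis (not along the pixel's ray), 0 where there is no reading), "intrinsics" (3x3 intrinsics, pixels), "R" (3x3) and "t" (3): a world point X has camera coordinates R X + t; the wrist camera has in their place "mount" (4x4, takes a point from camera to tool coordinates, whose origin is the TCP and whose axes are the tool frame's). Camera axes: x right, y down, z forward; pixel columns grow to the right and rows downward; lengths in m; the calibration is good to about 2 mm. A picture is of the moment at which its call begins: read the wrist's pose just before it.
- env.close_job(): hands the job in, once; it reports no verdict.
The state is a dict: "time_s": time; "q": joint angles; "qvel": joint speeds; "joint_efforts": joint torques, N m; "position": TCP position; "tool_rot": TCP orientation; "ft_force": force on the tool from outside, world axes, zero at the start; "wrist_torque": the same for the moment, N m; "grip_width": finger opening in m.
Only numpy, scipy, OpenCV 4.12 (cv2) and the standard library are available. Lean on these libraries where they do the work, as an engineer would, in place of code of your own. Each camera call takes 0.05 s, during which the arm holds its last target.

## Task

Put the charged battery pack (green band) into the charging dock: set it down in front of the rails and slide it in, contact end first, until it clicks fully home. Then slide the dock's barrel bolt all the way across behind the pack and swing its red-knobbed handle down into the notch in the yellow plate. Leave the spent pack (red band) and everything else on the table where it is.

Things in the scene. Friction and masses are not known exactly. Their poses are not given: they have to be found in the camera images.
- pack: Charged battery pack, loose, 0.45 to 0.75 kg, upright. White body 112 long (x) x 50 wide (y), z 10 to 74 mm, on a black base flange 120 x 84 x 10 mm. Green band round the body near the front (+x) end; brass contacts on the front end face. Each long flange edge has a notch at x = +45 mm for the dock's plungers. Origin: centre of the underside; x to the contact end, z up.
- pack_nose (a point): On the charged pack: middle of the lower front edge of the flange, at x = +60 mm, y = 0, z = 0 in the pack's frame.
- pack_grip (a point): On the charged pack: middle of the body 55 mm above its underside, between the two flat sides 50 mm apart (along y): a good place to grip it from above, clear of the dock's rails.
- spent: Spent pack, the same shape as the charged one but with a red band. Stays where it is. Origin: centre of the underside.
- dock: Charging dock fixed to the table (place and yaw vary). Origin: table level; x is the way the pack slides in, y left, z up; x, y, z below are in this frame, mm. White deck, top z = 10, x -152 to 118, y -62 to 62. Blue funnel walls, top z = 24, narrow from 107 apart at x = -71 to 87 at x = 0; then aluminium rails 87 apart (1.5 play each side of the flange).
- dock_entry (a point): Point on the deck (dock x -75, y 0, z 10 mm): set the pack down here, its origin on this point and front end towards dock +x. Its flange is then clear of lips, rails and bolt, with over 3 mm free on each side.
- rail_mouth (a point): Point on the deck (dock x 31, y 0, z 10 mm) where the lips begin, on to x = 103. The rails' inward lips, 66 mm apart, underside z = 22.5, top z = 27.5: the flange goes under them with 2.5 mm play.
- dock_home (a point): Point on the deck (dock x 100, y 0, z 10 mm) where pack_nose lies when the pack is home; axes as the dock's. Two orange spring plungers in the rails (x = 85) resist with roughly 8 to 12 N over the last 20 mm, then snap into the flange's notches and hold the pack. A blue end wall, top z = 50, is 2 mm beyond home.
- bolt (a joint): Travel of the barrel bolt in m: 0 drawn back, 0.050 fully across (stop); moves along the dock's -y. Takes 2 to 4 N; stays where it is left. The 14 mm steel rod lies along y at dock x = -31, z = 40 mm, its tip at y = 50 mm minus the travel. It passes behind the pack (4 mm gap) only when the pack is home. Two dark brackets, top z = 52, hold it at y = 65 and 156.
- bolt_handle (a joint): Angle of the bolt's handle in rad about the rod: 0 upright, 1.57 level, pointing to the dock's +x, down in the notch. Starts leaning 0.45 to 0.7; stays where it is left. The yellow plate stops it at about 0.83 until the bolt is fully across (0.046 or more). Needs under 3 N at the knob.
- bolt_knob (a point): Centre of the red ball (20 mm diameter) on the end of the handle, 60 mm from the rod's axis. The handle is a 12 mm round bar rising from the rod at dock x = -31, z = 40, y = 135 mm minus the bolt's travel, so it is at y = 85 mm with the bolt fully across.
- bolt_notch (a point): Top middle of the notch in the yellow plate (dock x -13, y 85, z 52 mm). The upright plate is 8 mm thick (x -17 to -9), top z = 52, from y 56 to 162; the notch is 22 mm wide (y 74 to 96), open at the top, its floor at z = 32.
- mouse: Black computer mouse, bystander, 105 x 60 x 30 mm. Origin: centre of the underside. Stays where it is.
- spray: White disinfectant bottle with blue cap, bystander, 64 mm diameter, 190 mm tall. Origin: centre of the underside. Stays where it is.
- oximeter: White and blue finger clip sensor, bystander, 62 x 34 x 30 mm. Origin: centre of the underside. Stays where it is.
- mug: Blue mug, bystander, 80 mm diameter, 95 mm tall. Origin: centre of the underside. Stays where it is.
- gas_can: Aluminium and yellow gas can, bystander, 72 mm diameter, 160 mm tall. Origin: centre of the underside. Stays where it is.
There are look-alikes about, which are no part of the job. What is shaped like the pack but turquoise is not meant.

How it is judged:
By the outcome, as a careful person would: the job done as asked, in the order asked, and still so for the second after the job is handed in, with the robot touching nothing.
It also fails if it takes over 64 s, if anything falls off the work surface, if the arm or the gripper's body presses on something with over 40 N, if the wrist force passes 120 N, or if a joint passes its speed limit or range.

## Working session

There is one attempt and no reset: what is moved stays moved. The work goes in short steps, Python scripts to look and compute and a tool call to move; the robot and the scene stay as the last step left them, time stands still between calls to the robot, and variables do not carry over. Pictures are saved under pics/ and viewed, and the job is handed in when it is done.

Besides the shell and the picture viewer there is one more tool, called after "Request:" as name(argument=value, ...), one argument or row to a line, values as JSON. move_arm: Moves the arm, as the interface text tells. Its arguments: {"type":"object","properties":{"targets":{"type":"array"},"hand":{"type":"number"},"squeeze":{"type":"number"}},"required":["targets"]}

```bash
ls; mkdir -p pics
python3 - <<'E'
from rig import env,get_image
import cv2,numpy as np
s=env.observe()
for k,v in s.items(): print(k,np.round(v,4).tolist())
for n in["top","side"]:
    d=get_image(n); cv2.imwrite(f"pics/{n}0.png",cv2.cvtColor(d["pixels"],cv2.COLOR_RGB2BGR)); np.savez(f"{n}0.npz",**d)
    print(n,d["intrinsics"].tolist(),np.round(d["R"],3).tolist(),d["t"])
E
```

```text
pics
time_s 0.0
q [53.8966, 21.841, 74.3831, -0.0008, 83.8576, -12.3366]
qvel [-0.055, 0.0447, 0.0152, -0.0013, 0.0005, -0.0219]
joint_efforts [-0.0001, -44.8467, -23.1277, -0.0002, 0.0049, 0.0]
position [0.2215, 0.5031, 0.2051]
tool_rot [[0.9152, -0.0008, 0.403], [-0.403, -0.0012, 0.9152], [-0.0003, -1.0, -0.0014]]
ft_force [-0.0902, 0.3626, -0.5766]
wrist_torque [0.0093, 0.0149, 0.0249]
grip_width 0.0861
top [[436.8133159293162, 0.0, 276.86000619205464], [0.0, 436.8133159293162, 210.49306373674597], [0.0, 0.0, 1.0]] [[-0.007, -1.0, -0.013], [-0.994, 0.008, -0.112], [0.112, 0.013, -0.994]] [0.04958376 0.58586902 1.38049677]
side [[456.14273595736364, 0.0, 275.27321933166957], [0.0, 456.14273595736364, 209.81513512727614], [0.0, 0.0, 1.0]] [[-0.886, -0.464, 0.014], [-0.348, 0.643, -0.683], [0.308, -0.609, -0.731]] [0.5393778  0.2561268  1.48641257]
```

View pics/top0.png

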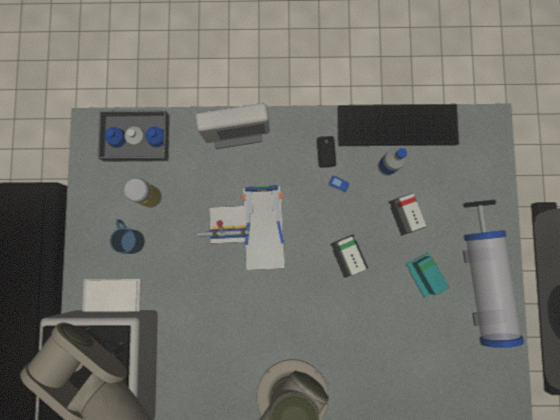

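View pics/side0.png

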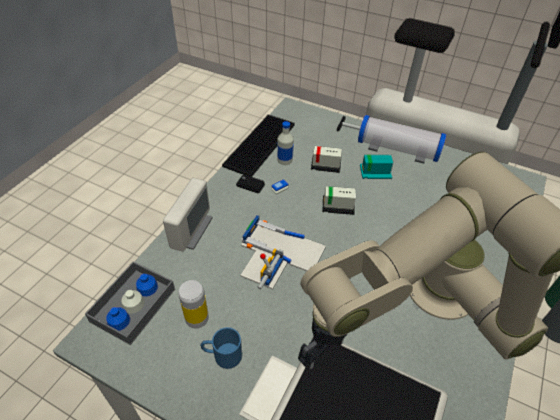

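Candidates for the pack in the top view: the white one with a green band at (350,255), the red-banded spent one at (409,213) and the turquoise look-alike at (428,274). By the description I choose (350,255), and I'll check it in a crop.

```bash
cat > h.py <<'E'
import numpy as np,cv2
def cloud(d):
    K=d["intrinsics"];z=d["z_map"].astype(float)
    v,u=np.mgrid[:z.shape[0],:z.shape[1]]
    P=np.stack([(u-K[0,2])/K[0,0]*z,(v-K[1,2])/K[1,1]*z,z],-1)
    P=(P-d["t"])@d["R"]   # R^T(P-t)
    P[z==0]=np.nan
    return P
def ray(d,u,v,h):
    K=d["intrinsics"];R=d["R"];t=d["t"]
    c=-R.T@t; r=R.T@np.array([(u-K[0,2])/K[0,0],(v-K[1,2])/K[1,1],1])
    return c+r*(h-c[2])/r[2]
def proj(d,X):
    K=d["intrinsics"];p=K@(d["R"]@np.asarray(X)+d["t"]);return p[:2]/p[2]
E
python3 - <<'E'
import numpy as np,cv2
im=cv2.imread("pics/top0.png")
c1=cv2.resize(im[170:280,190:300],None,fx=5,fy=5,interpolation=cv2.INTER_CUBIC)
c2=cv2.resize(im[225:285,320:380],None,fx=9,fy=9,interpolation=cv2.INTER_CUBIC)
cv2.imwrite("pics/c1.png",c1);cv2.imwrite("pics/c2.png",c2)
from h import *
d=dict(np.load("top0.npz"));P=cloud(d)
for p in [(350,258),(343,238),(380,250),(265,260),(265,235),(262,187),(222,222),(330,300),(409,213),(225,237)]:
    print(p,np.round(P[p[1],p[0]],4))
m=(P[...,2]>0.064)&(P[...,2]<0.09)
n,l,st,ce=cv2.connectedComponentsWithStats(m.astype(np.uint8))
for i in range(1,n):
    if st[i,4]>60: print(st[i],ce[i],np.nanmedian(P[l==i],0).round(4))
E
```

```text
(350, 258) [ 0.4317 -0.1797  0.0816]
(343, 238) [ 0.4969 -0.1696  0.0092]
(380, 250) [ 0.4573 -0.2912 -0.0025]
(265, 260) [0.4273 0.0851 0.0124]
(265, 235) [0.5084 0.0848 0.0119]
(262, 187) [0.6615 0.0926 0.0456]
(222, 222) [0.5447 0.2139 0.0972]
(330, 300) [ 0.2973 -0.1243 -0.0009]
(409, 213) [ 0.5702 -0.3679  0.076 ]
(225, 237) [0.5018 0.2131 0.031 ]
[202 126  67  14 162] [236.        133.2962963] [0.8308 0.1722 0.0774]
[399 193  27  38 588] [411.63095238 211.92687075] [ 0.5737 -0.3767  0.0739]
[463 200  33  32 278] [480.28417266 210.02877698] [ 0.5941 -0.5943  0.0701]
[109 229  17  23  83] [114.79518072 239.4939759 ] [0.4929 0.5562 0.0781]
[122 229  16  25  70] [132.97142857 242.45714286] [0.4829 0.4915 0.0778]
[465 234  25 113 686] [477.88921283 290.61370262] [ 0.3292 -0.5673  0.0796]
[337 237  29  38 593] [351.04047218 255.43676223] [ 0.4408 -0.1842  0.0739]
[417 256  32  39 618] [432.08414239 275.1763754 ] [ 0.3779 -0.4313  0.0739]
[ 66 312  87 104 348] [139.6408046  350.65804598] [0.1679 0.4327 0.0763]
```

View pics/c1.png

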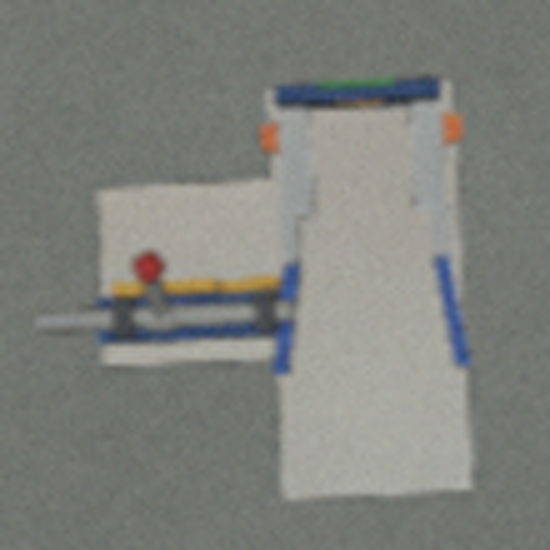

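View pics/c2.png

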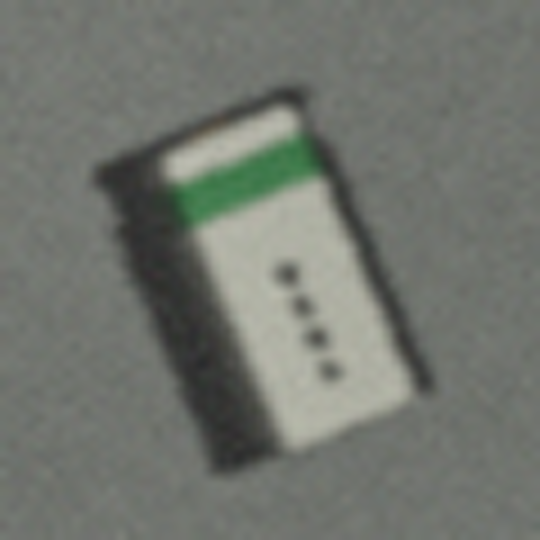

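Run:
```python
import numpy as np,cv2
from h import *
d=dict(np.load("top0.npz"));P=cloud(d);im=d["pixels"].astype(int)
# pack top
def rect(mask,h):
    c=max(cv2.findContours(mask.astype(np.uint8),0,1)[0],key=cv2.contourArea)
    W=np.array([ray(d,*p[0],h)[:2] for p in cv2.convexHull(c)],np.float32)
    return cv2.minAreaRect(W),W
m=np.zeros(im.shape[:2],bool);m[225:285,320:380]=True
bright=(im.max(-1)>110)&m
r,_=rect(bright,0.074);print("pack top rect",r,bright.sum())
g=m&(im[...,1]-im[...,0]>40)&(im[...,1]-im[...,2]>20)
v,u=np.nonzero(g);print("band",g.sum(),ray(d,u.mean(),v.mean(),0.074))
# dock deck
m=np.zeros(im.shape[:2],bool);m[180:275,240:290]=True
hsv=cv2.cvtColor(d["pixels"],cv2.COLOR_RGB2HSV)
w=m&(hsv[...,2]>115)&(hsv[...,1]<40)
cv2.imwrite("pics/m.png",(w*255).astype(np.uint8)[170:280,190:300].repeat(5,0).repeat(5,1))
r,W=rect(w,0.010);print("deck",r,cv2.boxPoints(r))
for n,lo in dict(orange=((im[...,0]-im[...,2]>70)&(im[...,0]-im[...,1]>40))).items() if 0 else []: pass
o=(hsv[...,1]>120)&(hsv[...,0]<14)&(hsv[...,0]>5)&m;
n,l,st,ce=cv2.connectedComponentsWithStats(o.astype(np.uint8))
for i in range(1,n): print("or",st[i],ce[i],ray(d,*ce[i],0.02), P[int(ce[i][1]),int(ce[i][0])])
rd=((hsv[...,1]>120)&((hsv[...,0]<5)|(hsv[...,0]>174)));rd[:,:200]=0;rd[:,250:]=0;rd[:200]=0;rd[240:]=0
v,u=np.nonzero(rd);print("knob",rd.sum(),u.mean(),v.mean(),ray(d,u.mean(),v.mean(),0.09))
```

```text
pack top rect ((0.4431014060974121, -0.18017108738422394), (0.18571746349334717, 0.18217873573303223), 89.5601806640625) 3051
band 58 [ 0.4731105  -0.17219435  0.074     ]
deck ((0.5364773273468018, 0.08734714984893799), (0.1626119315624237, 0.30894413590431213), 89.48004150390625) [[0.38127378 0.00744634]
 [0.69020516 0.00464272]
 [0.6916809  0.16724795]
 [0.3827495  0.17005157]]
or [279 193   3   5  15] [280. 195.] [0.6387461  0.03479394 0.02      ] [0.63912439 0.03480694 0.01745388]
or [242 195   3   5  12] [243.25       196.91666667] [0.63342936 0.15543293 0.02      ] [0.63644424 0.15624148 0.02020897]
knob 18 219.27777777777777 223.11111111111111 [0.54190001 0.22337144 0.09      ]
```

View pics/m.png

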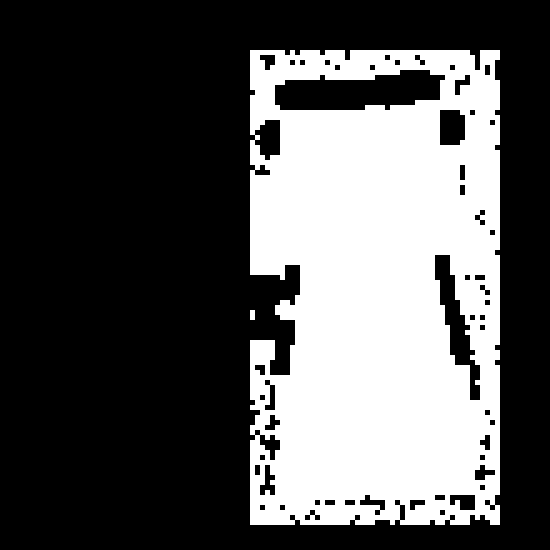

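```bash
cat >> h.py <<'E'
from scipy.spatial.transform import Rotation as Ro
def Rdown(yaw):
    y=np.radians(yaw);c,s=np.cos(y),np.sin(y)
    return np.array([[c,0,-s],[s,0,c],[0,-1,0]])
def plan(p1,R1,n,p0=None,R0=None):
    """split straight move into n rows (tool axes)"""
    from rig import env
    if p0 is None:
        o=env.observe();p0=o["position"];R0=o["tool_rot"]
    p0=np.array(p0);R0=np.array(R0);p1=np.array(p1)
    w=Ro.from_matrix(R0.T@R1).as_rotvec()/n
    R=R0.copy();dp=(p1-p0)/n;rows=[]
    for i in range(n):
        s=R.T@dp*1000;rows.append(np.r_[np.round(s,1),np.round(w,4)]);R=R@Ro.from_rotvec(w).as_matrix()
    for i in range(0,n,5): print(", ".join(" , ".join(f"{x:g}" for x in r) for r in rows[i:i+5]))
E
python3 - <<'E'
from h import *
plan([0.47,0.10,0.34],Rdown(2.5),10)
E
```

```text
39 , -13.5 , -26.9 , 0.0001 , -0.0458 , -0.0001, 37.7 , -13.5 , -28.7 , 0.0001 , -0.0458 , -0.0001, 36.4 , -13.5 , -30.4 , 0.0001 , -0.0458 , -0.0001, 34.9 , -13.5 , -32 , 0.0001 , -0.0458 , -0.0001, 33.4 , -13.5 , -33.5 , 0.0001 , -0.0458 , -0.0001
31.9 , -13.5 , -35 , 0.0001 , -0.0458 , -0.0001, 30.2 , -13.5 , -36.5 , 0.0001 , -0.0458 , -0.0001, 28.5 , -13.5 , -37.8 , 0.0001 , -0.0458 , -0.0001, 26.8 , -13.5 , -39.1 , 0.0001 , -0.0458 , -0.0001, 24.9 , -13.5 , -40.3 , 0.0001 , -0.0458 , -0.0001
```

Request:
move_arm(
  targets=[39,-13.5,-27,0,-0.046,0,37.7,-13.5,-28.7,0,-0.046,0,36.4,-13.5,-30.4,0,-0.046,0,35,-13.5,-32,0,-0.046,0,33.4,-13.5,-33.5,0,-0.046,0],
)

```text
time_s: 0.72
position: [0.3464, 0.3001, 0.2735]
tool_rot: [[0.983, -0.0, 0.182], [-0.182, -0.0, 0.983], [-0.0, -1.0, -0.0]]
ft_force: [-0.0, 1.0, -0.3]
grip_width: 0.0856
```

Request:
move_arm(
  targets=[32,-13.5,-35,0,-0.046,0,30.2,-13.5,-36.5,0,-0.046,0,28.5,-13.5,-37.8,0,-0.046,0,26.8,-13.5,-39,0,-0.046,0,25,-13.5,-40.3,0,-0.046,0],
)

```text
time_s: 1.35
position: [0.4711, 0.0987, 0.3409]
tool_rot: [[0.999, -0.001, -0.047], [0.047, 0.0, 0.999], [-0.001, -1.0, 0.0]]
ft_force: [0.8, 0.7, -0.4]
grip_width: 0.0854
```

```bash
cat >> h.py <<'E'
def snap(name,fn):
    from rig import env,get_image
    o=env.observe();d=get_image(name)
    if name=="wrist":
        T=np.eye(4);T[:3,:3]=o["tool_rot"];T[:3,3]=o["position"]
        M=T@d["mount"];d["R"]=M[:3,:3].T;d["t"]=-d["R"]@M[:3,3]
    cv2.imwrite(f"pics/{fn}.png",cv2.cvtColor(d["pixels"],cv2.COLOR_RGB2BGR));np.savez(fn+".npz",**d)
    print("t",o["time_s"],"p",np.round(o["position"],4),"F",np.round(o["ft_force"],1),"w",round(float(o["grip_width"]),4))
    return d
E
python3 - <<'E'
from h import *
d=snap("wrist","w1");print(d["mount"],d["intrinsics"][0,0])
E
```

```text
t 1.35 p [0.4711 0.0987 0.3409] F [ 0.8  0.7 -0.4] w 0.0854
[[-2.14200488e-04  9.49789388e-01  3.12889874e-01 -8.00326870e-02]
 [ 8.80090297e-05 -3.12889862e-01  9.49789412e-01 -1.68974957e-01]
 [ 9.99999973e-01  2.30982490e-04 -1.65688811e-05  1.83129053e-03]
 [ 0.00000000e+00  0.00000000e+00  0.00000000e+00  1.00000000e+00]] 316.40219317769714
```

View pics/w1.png

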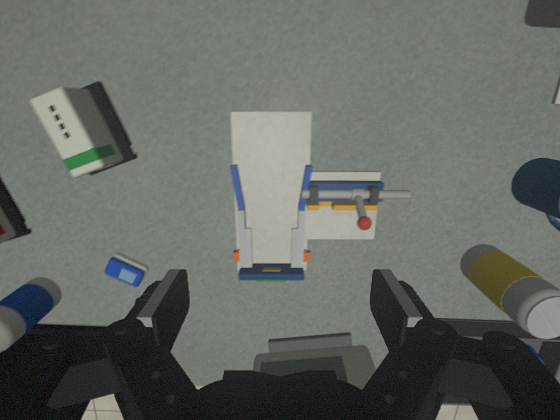

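```bash
cat > meas.py <<'E'
from h import *
import sys
d=dict(np.load("w1.npz"));hsv=cv2.cvtColor(d["pixels"],cv2.COLOR_RGB2HSV);im=d["pixels"].astype(int)
print("levels deck",hsv[140,270],"table",hsv[60,270],"packtop",hsv[130,80])
V=cv2.GaussianBlur(d["pixels"],(3,3),0).max(-1).astype(float)
def edge_row(v,u0,u1,th):  # subpixel crossing along row
    a=V[v,u0:u1];s=a>th
    i=np.nonzero(s[1:]!=s[:-1])[0]
    if len(i)!=1:return None
    i=i[0];return u0+i+(th-a[i])/(a[i+1]-a[i])
th=(hsv[140,270,2]+hsv[60,270,2])/2
def fit(pts):
    pts=np.array(pts);vx,vy,x,y=cv2.fitLine(pts.astype(np.float32),cv2.DIST_HUBER,0,.01,.01).ravel();return np.array([vx,vy]),np.array([x,y])
L=[];Rr=[];E=[]
for v in range(118,160):
    a=edge_row(v,222,245,th);b=edge_row(v,300,322,th)
    if a:L.append(ray(d,a,v,0.010)[:2])
    if b:Rr.append(ray(d,b,v,0.010)[:2])
for u in range(238,306):
    a=V[100:124,u];s=a>th;i=np.nonzero(s[1:]!=s[:-1])[0]
    if len(i)==1:
        i=i[0];E.append(ray(d,u,100+i+(th-a[i])/(a[i+1]-a[i]),0.010)[:2])
for n,q in(("L",L),("R",Rr),("E",E)):
    dr,c=fit(q);print(n,len(q),dr,c,"ang",np.degrees(np.arctan2(dr[1],dr[0])))
dl,cl=fit(L);dr,cr=fit(Rr);de,ce=fit(E)
def isect(a,p,b,q):
    t=np.linalg.solve(np.stack([a,-b],1),q-p);return p+t[0]*a
A=isect(dl,cl,de,ce);B=isect(dr,cr,de,ce);print("corners",A,B,np.linalg.norm(A-B),"(0.124)")
# plungers
o=(hsv[...,1]>120)&(hsv[...,0]<16)&(hsv[...,0]>5)
o[:235]=0;o[270:]=0;o[:,:220]=0;o[:,325:]=0
n,l,st,cc=cv2.connectedComponentsWithStats(o.astype(np.uint8))
P=cloud(d)
for i in range(1,n):
    if st[i,4]>15:print("orange",st[i],cc[i],np.nanmedian(P[l==i],0))
rd=(hsv[...,1]>120)&((hsv[...,0]<5)|(hsv[...,0]>174));rd[:200]=0;rd[240:]=0;rd[:,340:390][:]|=False
v,u=np.nonzero(rd&(np.arange(560)[None]>340)&(np.arange(560)[None]<390));print("knob",u.mean(),v.mean(),len(u),np.nanmedian(P[v,u],0))
# pack top by depth
m=(P[...,2]>0.066)&(P[...,2]<0.082);m[:,200:]=0;m[:70]=0;m[190:]=0
m=m&(hsv[...,2]>90)
c=max(cv2.findContours(m.astype(np.uint8),0,1)[0],key=cv2.contourArea)
W=np.array([ray(d,*p[0],0.074)[:2] for p in c],np.float32)
print("packtop",cv2.minAreaRect(W),W.shape,np.nanmedian(P[m],0))
g=m&(hsv[...,0]>45)&(hsv[...,0]<85)&(hsv[...,1]>80);v,u=np.nonzero(g);print("band",len(u),ray(d,u.mean(),v.mean(),.074))
E
python3 meas.py
```

```text
levels deck [ 33  16 180] table [ 56  16 127] packtop [ 38  26 175]meas.py:11: RuntimeWarning: overflow encountered in scalar add
  th=(hsv[140,270,2]+hsv[60,270,2])/2
Traceback (most recent call last):
  File "meas.py", line 24, in <module>
    dr,c=fit(q);print(n,len(q),dr,c,"ang",np.degrees(np.arctan2(dr[1],dr[0])))
         ~~~^^^
  File "meas.py", line 13, in fit
    pts=np.array(pts);vx,vy,x,y=cv2.fitLine(pts.astype(np.float32),cv2.DIST_HUBER,0,.01,.01).ravel();return np.array([vx,vy]),np.array([x,y])
                                ~~~~~~~~~~~^^^^^^^^^^^^^^^^^^^^^^^^^^^^^^^^^^^^^^^^^^^^^^^^^
cv2.error: OpenCV(4.12.0) /io/opencv/modules/imgproc/src/linefit.cpp:618: error: (-215:Assertion failed) npoints2 >= 0 || npoints3 >= 0 in function 'fitLine'
```

```bash
sed -i 's|^th=.*|th=(float(hsv[140,270,2])+float(hsv[60,270,2]))/2|' meas.py; python3 meas.py
```

```text
levels deck [ 33  16 180] table [ 56  16 127] packtop [ 38  26 175]
L 42 [0.999028   0.04407939] [0.4406808  0.02476257] ang 2.5263815
R 42 [0.99884635 0.04802052] [0.43881005 0.14696015] ang 2.7524314
E 68 [ 0.04247634 -0.99909747] [0.39969122 0.10241672] ang -87.565544
corners [0.40306324 0.0231028 ] [0.39788112 0.14499246] 0.12199976 (0.124)
orange [233 250   6  11  56] [235.75       255.35714286] [0.63858289 0.03434558 0.02181995]
orange [304 250   6  12  59] [306.47457627 255.71186441] [0.6315064  0.15456838 0.02248644]
knob 363.81739130434784 222.69565217391303 115 [0.53889567 0.22021067 0.10171037]
packtop ((0.4394722580909729, -0.182755246758461), (0.11133021116256714, 0.05219230800867081), 21.70391273498535) (225, 2) [ 0.43668078 -0.18370387  0.07485701]
band 380 [ 0.47343364 -0.17176808  0.074     ]
```

The pack is at (0.4395, -0.183) with yaw 21.7°. The dock origin is near (0.5515, 0.0908) with yaw 2.55°. The deck width measures 122 mm against 124 mm, so I'll trust these.

Run:
```python
from h import *
plan([0.4395,-0.1828,0.15],Rdown(21.7),10)
```

```text
-4.7 , 19.2 , -27.5 , 0.0002 , -0.0334 , 0.0001, -5.6 , 19.2 , -27.4 , 0.0002 , -0.0334 , 0.0001, -6.5 , 19.2 , -27.2 , 0.0002 , -0.0334 , 0.0001, -7.4 , 19.2 , -26.9 , 0.0002 , -0.0334 , 0.0001, -8.3 , 19.2 , -26.7 , 0.0002 , -0.0334 , 0.0001
-9.2 , 19.2 , -26.4 , 0.0002 , -0.0334 , 0.0001, -10.1 , 19.2 , -26.1 , 0.0002 , -0.0334 , 0.0001, -11 , 19.2 , -25.7 , 0.0002 , -0.0334 , 0.0001, -11.8 , 19.2 , -25.4 , 0.0002 , -0.0334 , 0.0001, -12.6 , 19.2 , -24.9 , 0.0002 , -0.0334 , 0.0001
```

Request:
move_arm(
  targets=[-4.7,19.2,-27.5,0,-0.0334,0,-5.6,19.2,-27.4,0,-0.0334,0,-6.5,19.2,-27.2,0,-0.0334,0,-7.4,19.2,-26.9,0,-0.0334,0,-8.3,19.2,-26.7,0,-0.0334,0],
)

```text
time_s: 2.02
position: [0.4531, -0.0392, 0.2439]
tool_rot: [[0.977, -0.0, -0.212], [0.212, 0.0, 0.977], [-0.0, -1.0, 0.0]]
ft_force: [0.7, 0.3, 0.2]
grip_width: 0.0852
```

Request:
move_arm(
  targets=[-9.2,19.2,-26.4,0,-0.0334,0,-10.1,19.2,-26.1,0,-0.0334,0,-11,19.2,-25.7,0,-0.0334,0,-11.8,19.2,-25.4,0,-0.0334,0,-12.6,19.2,-25,0,-0.0334,0],
)

```text
time_s: 2.65
position: [0.4359, -0.1781, 0.1479]
tool_rot: [[0.929, -0.0, -0.371], [0.371, 0.0, 0.929], [-0.0, -1.0, 0.0]]
ft_force: [0.6, -0.2, 0.4]
grip_width: 0.0851
```

Run:
```python
from h import *
d=snap("wrist","w2")
P=cloud(d);hsv=cv2.cvtColor(d["pixels"],cv2.COLOR_RGB2HSV)
m=(P[...,2]>0.066)&(P[...,2]<0.082)&(hsv[...,2]>90)
c=max(cv2.findContours(m.astype(np.uint8),0,1)[0],key=cv2.contourArea)
W=np.array([ray(d,*p[0],0.074)[:2] for p in c],np.float32)
print(cv2.minAreaRect(W),cv2.boundingRect(c))
```

```text
t 2.65 p [ 0.4359 -0.1781  0.1479] F [ 0.6 -0.2  0.4] w 0.0851
((0.43818196654319763, -0.18532595038414001), (0.11075820028781891, 0.05004154145717621), 21.964458465576172) (234, 138, 65, 132)
```

View pics/w2.png

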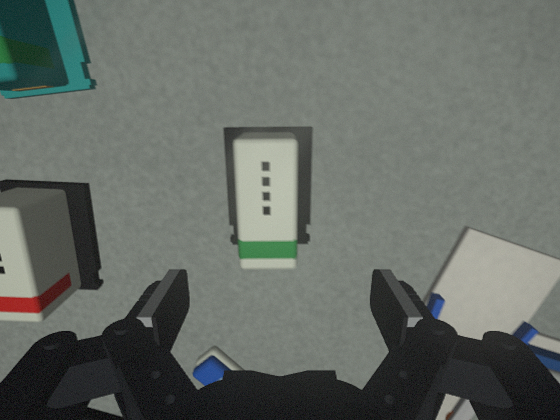

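Run:
```python
from h import *
from rig import env
o=env.observe();print(o["position"],o["time_s"],o["qvel"])
plan([0.4382,-0.1853,0.044],Rdown(21.9),5)
```

```text
[ 0.43501511 -0.18016452  0.14565931] 2.7 [ 2.79325376 -1.53687885 -0.39912905  0.50565704  4.23572247  7.47617851]
0.3 , 20.3 , -1.2 , -0.0005 , -0.0005 , -0.0005, 0.3 , 20.3 , -1.2 , -0.0005 , -0.0005 , -0.0005, 0.2 , 20.3 , -1.2 , -0.0005 , -0.0005 , -0.0005, 0.2 , 20.3 , -1.2 , -0.0005 , -0.0005 , -0.0005, 0.2 , 20.3 , -1.2 , -0.0005 , -0.0005 , -0.0005
```

Request:
move_arm(
  targets=[0,15,0,0,0,0,0,15,0,0,0,0,0,15,0,0,0,0,0,0,0,0,0,0,0,0,0,0,0,0],
)

```text
time_s: 3.32
position: [0.4365, -0.1773, 0.1042]
tool_rot: [[0.929, 0.0, -0.37], [0.37, -0.0, 0.929], [0.0, -1.0, -0.001]]
ft_force: [-0.1, -0.4, 0.6]
grip_width: 0.0856
```

Run:
```python
from h import *
plan([0.4385,-0.1845,0.044],Rdown(21.9),4)
```

```text
-0.2 , 15.1 , -1.8 , 0.0001 , -0.0007 , 0.0001, -0.2 , 15.1 , -1.8 , 0.0001 , -0.0007 , 0.0001, -0.2 , 15.1 , -1.8 , 0.0001 , -0.0007 , 0.0001, -0.2 , 15.1 , -1.8 , 0.0001 , -0.0007 , 0.0001
```

Request:
move_arm(
  targets=[-0.2,15,-1.8,0,-0.0007,0,-0.2,15,-1.8,0,-0.0007,0,-0.2,15,-1.8,0,-0.0007,0,-0.2,15,-1.8,0,-0.0007,0,0,0,0,0,0,0],
)

```text
time_s: 3.95
position: [0.4381, -0.1842, 0.0437]
tool_rot: [[0.928, -0.001, -0.373], [0.373, 0.001, 0.928], [-0.0, -1.0, 0.001]]
ft_force: [-0.1, 0.3, -0.6]
grip_width: 0.0854
```

Request:
move_arm(
  targets=[0,0,0,0,0,0,0,0,0,0,0,0,0,0,0,0,0,0,0,0,0,0,0,0,0,0,0,0,0,0],
  hand=-1,
  squeeze=60,
)

```text
time_s: 4.58
position: [0.441, -0.1864, 0.0483]
tool_rot: [[0.928, 0.009, -0.373], [0.373, -0.007, 0.928], [0.005, -1.0, -0.01]]
ft_force: [-3.9, 1.7, 40.9]
grip_width: 0.0001
```

Run:
```python
from h import *
d=snap("wrist","w3")
```

```text
t 4.575 p [ 0.441  -0.1864  0.0483] F [-3.9  1.7 40.9] w 0.0001
```

View pics/w3.png

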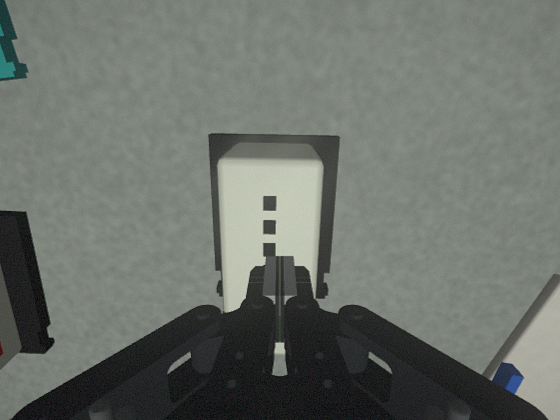

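Run:
```python
from h import *
from rig import env
for f in("w1","w2","w3"):
    d=dict(np.load(f+".npz"));P=cloud(d)
    M=np.linalg.inv(d["mount"]);K=d["intrinsics"]
    for y in(-.011,0,.008):
        q=K@(M@np.array([0,y,0,1]))[:3];print(f,y,q[:2]/q[2],q[2])
    print("table",P[60,300],"pack",P[180,270])
    if f=="w3":
        for v in range(150,420,15):print(v,np.round(P[v,280],3),np.round(P[v,262],3),np.round(P[v,235],3))
o=env.observe();print(o["position"],o["q"],o["grip_width"],o["ft_force"])
```

```text
w1 -0.011 [275.93481286 257.35914919] 0.17508438891995465
w1 0 [276.12315251 248.78421082] 0.1855320724473028
w1 0.008 [276.24732799 243.13061026] 0.19313038773991964
table [3.26641915e-01 1.24269149e-01 3.23963087e-04] pack [0.50589077 0.08727698 0.0116953 ]
w2 -0.011 [276.27974227 256.41610286] 0.1748993615560951
w2 0 [276.45056158 247.88653607] 0.18534720051488318
w2 0.008 [276.56317433 242.26341343] 0.19294562884854724
table [ 0.31826821 -0.20297048  0.00050852] pack [ 0.41582431 -0.19211885  0.07503467]
w3 -0.011 [276.29775017 256.3922498 ] 0.17490841892818346
w3 0 [276.4675343  247.86441407] 0.18535625180706136
w3 0.008 [276.57946515 242.24240508] 0.19295467571897257
table [ 0.33741303 -0.21289888 -0.0005409 ] pack [ 0.39809776 -0.20618738  0.0759005 ]
150 [ 0.388 -0.206  0.047] [ 0.391 -0.215  0.049] [ 0.396 -0.228  0.051]
165 [ 0.39  -0.204  0.073] [ 0.393 -0.212  0.074] [ 0.398 -0.223  0.075]
180 [ 0.397 -0.202  0.075] [ 0.4   -0.21   0.076] [ 0.404 -0.221  0.075]
195 [ 0.403 -0.199  0.076] [nan nan nan] [ 0.411 -0.219  0.074]
210 [ 0.41  -0.196  0.075] [ 0.413 -0.204  0.075
[... 470 characters left out ...]
.438 -0.185  0.114] [ 0.432 -0.194  0.126] [ 0.44  -0.202  0.119]
330 [ 0.445 -0.182  0.112] [ 0.431 -0.194  0.133] [ 0.434 -0.202  0.134]
345 [ 0.483 -0.167  0.075] [ 0.426 -0.195  0.146] [ 0.43  -0.202  0.145]
360 [ 0.56  -0.137  0.   ] [ 0.428 -0.194  0.149] [ 0.428 -0.201  0.152]
375 [ 0.575 -0.131  0.   ] [ 0.432 -0.192  0.15 ] [ 0.428 -0.2    0.156]
390 [ 0.43  -0.188  0.155] [ 0.432 -0.192  0.154] [ 0.429 -0.2    0.16 ]
405 [ 0.43  -0.188  0.159] [ 0.432 -0.192  0.159] [ 0.429 -0.199  0.164]
[ 0.44098949 -0.18646937  0.04833791] [-3.71128712e+01  2.54171906e+01  9.91353697e+01 -2.78134123e-02
  5.48099964e+01 -1.49007989e+02] 0.0002900395417431326 [-2.9835303   2.33515766 40.95117153]
```

Run:
```python
from h import *
for f,pts in(("w2",[(183,275),(183,285),(180,300),(378,275),(375,285),(160,320)]),("w3",[(268,265),(285,265),(268,280),(290,280),(255,300)]),("w1",[(183,275),(183,285),(378,275)])):
    d=dict(np.load(f+".npz"));K=d["intrinsics"];z=d["z_map"]
    for u,v in pts:
        c=np.array([(u-K[0,2])/K[0,0],(v-K[1,2])/K[1,1],1])*z[v,u]
        print(f,(u,v),np.round((d["mount"]@np.r_[c,1])[:3]*1000,1))
```

```text
w2 (183, 275) [ -7.7 -44.6 -41.1]
w2 (183, 285) [ -3.9 -46.6 -40.9]
w2 (180, 300) [  0.9 -50.9 -41.4]
w2 (378, 275) [ -9.9 -48.2  44.2]
w2 (375, 285) [ -2.7 -44.7  44.6]
w2 (160, 320) [ -6.3 -73.7 -41.1]
w3 (268, 265) [ -9.5 -38.7  -3.5]
w3 (285, 265) [ -9.7 -39.    4.3]
w3 (268, 280) [-10.6 -53.6  -3. ]
w3 (290, 280) [-11.  -54.2   6.1]
w3 (255, 300) [-12.2 -70.1  -7.2]
w1 (183, 275) [ -8.6 -45.1 -40.8]
w1 (183, 285) [ -4.  -45.8 -41. ]
w1 (378, 275) [-10.2 -47.8  44.6]
```

The grip missed. With the fingers shut, width is 0 and their tips rest on the pack's top at z≈75 mm, while the reported TCP is at 48 mm. Wrist depth agrees: the real tips are about 27 mm *behind* the reported TCP (about 40 mm when open), not 8 mm ahead. So I'll treat the fingers as 35 mm shorter than stated. I'll open, re-measure the pack, then go 35 mm lower.

Request:
move_arm(
  targets=[0,-10,0,0,0,0,0,-20,0,0,0,0,0,-25,0,0,0,0,0,0,0,0,0,0,0,0,0,0,0,0],
  hand=1,
)

```text
time_s: 5.25
position: [0.4379, -0.184, 0.0982]
tool_rot: [[0.928, -0.001, -0.373], [0.373, 0.001, 0.928], [-0.0, -1.0, 0.001]]
ft_force: [-0.2, 0.2, -0.2]
grip_width: 0.0854
```

Request:
move_arm(
  targets=[0,0,0,0,0,0,0,0,0,0,0,0,0,0,0,0,0,0,0,0,0,0,0,0,0,0,0,0,0,0],
)

```text
time_s: 5.88
position: [0.4382, -0.1843, 0.0987]
tool_rot: [[0.928, -0.0, -0.373], [0.373, 0.0, 0.928], [0.0, -1.0, 0.0]]
ft_force: [-0.3, -0.5, 0.0]
grip_width: 0.0853
```

Run:
```python
from h import *
d=snap("wrist","w4")
P=cloud(d);hsv=cv2.cvtColor(d["pixels"],cv2.COLOR_RGB2HSV)
m=(P[...,2]>0.066)&(P[...,2]<0.082)&(hsv[...,2]>90)
c=max(cv2.findContours(m.astype(np.uint8),0,1)[0],key=cv2.contourArea)
W=np.array([ray(d,*p[0],0.074)[:2] for p in c],np.float32)
print(cv2.minAreaRect(W),cv2.boundingRect(c))
```

```text
t 5.875 p [ 0.4382 -0.1843  0.0987] F [-0.3 -0.5  0. ] w 0.0853
((0.44037672877311707, -0.19033494591712952), (0.11162614077329636, 0.049848929047584534), 21.361642837524414) (228, 146, 80, 159)
```

View pics/w4.png

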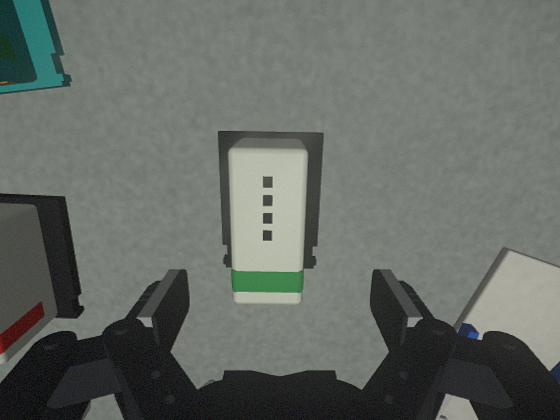

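Request:
move_arm(
  targets=[0,15,-3.2,0,0.004,0,0,20,-3.2,0,0.004,0,0,20,0,0,0,0,0,20,0,0,0,0,0,14,0,0,0,0],
)

```text
time_s: 6.55
position: [0.4404, -0.1902, 0.0089]
tool_rot: [[0.931, -0.0, -0.365], [0.365, 0.0, 0.931], [-0.0, -1.0, 0.001]]
ft_force: [0.6, -0.2, -0.5]
grip_width: 0.0853
```

Run:
```python
from h import *
d=snap("wrist","w5")
```

```text
t 6.55 p [ 0.4404 -0.1902  0.0089] F [ 0.6 -0.2 -0.5] w 0.0853
```

View pics/w5.png

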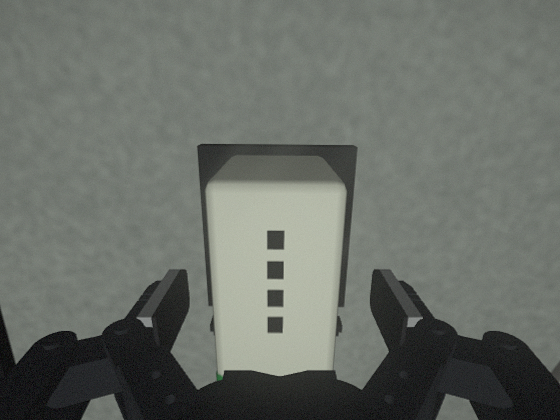

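The body (columns 206–347) now sits centred between the pads (188–371), and they reach beside it. I'll close.

Request:
move_arm(
  targets=[0,0,0,0,0,0,0,0,0,0,0,0,0,0,0,0,0,0,0,0,0,0,0,0,0,0,0,0,0,0],
  hand=-1,
  squeeze=60,
)

```text
time_s: 7.22
position: [0.4412, -0.1908, 0.0107]
tool_rot: [[0.931, 0.002, -0.365], [0.365, -0.002, 0.931], [0.001, -1.0, -0.002]]
ft_force: [0.0, -1.5, 6.6]
grip_width: 0.0493
```

Run:
```python
from h import *
d=snap("wrist","w6")
```

```text
t 7.225 p [ 0.4412 -0.1908  0.0107] F [ 0.  -1.5  6.6] w 0.0493
```

View pics/w6.png

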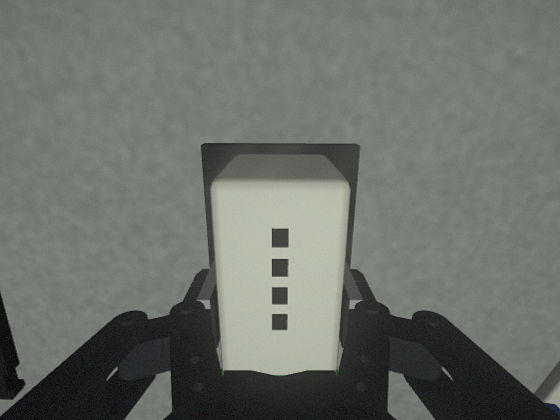

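```bash
cat > pk.py <<'E'
from h import *
import sys
def pk(f):
    d=dict(np.load(f+".npz"));K=d["intrinsics"]
    M=d["mount"];c=M[:3,3]
    G=d["pixels"].max(-1).astype(float);G=cv2.GaussianBlur(G,(5,5),0)
    def tool(u,v,y):
        r=M[:3,:3]@np.array([(u-K[0,2])/K[0,0],(v-K[1,2])/K[1,1],1]);return c+r*(y-c[1])/r[1]
    return d,G,tool
if __name__=="__main__":
    d,G,tool=pk(sys.argv[1]); under=float(sys.argv[2]) # tool y of underside
    for u in (250,280,310):
        g=np.diff(G[120:175,u]);v=120+np.argmin(g)+.5
        print("rear flange edge",u,v,np.round(tool(u,v,under-.010)*1000,1))
    for v in (165,250,270):
        g=np.diff(G[v,190:290]);h=np.diff(G[v,280:380]);a=190+np.argmax(g)+.5;b=280+np.argmin(h)+.5
        print("row",v,a,b)
    for v in(220,240,260):
        a=190+np.argmax(np.diff(G[v,190:290]))+.5;b=280+np.argmin(np.diff(G[v,280:380]))+.5
        print("top edges",v,np.round(tool(a,v,under-.074)*1000,1),np.round(tool(b,v,under-.074)*1000,1))
E
python3 pk.py w6 0.0107
```

```text
rear flange edge 250 142.5 [-60.7   0.7 -13.8]
rear flange edge 280 142.5 [-60.7   0.7   2. ]
rear flange edge 310 143.5 [-60.2   0.7  17.9]
row 165 225.5 333.5
row 250 214.5 345.5
row 270 287.5 343.5
top edges 220 [-40.6 -63.3 -22.1] [-40.7 -63.3  25.9]
top edges 240 [-32.9 -63.3   5. ] [-32.9 -63.3  25.7]
top edges 260 [-24.8 -63.3   4.7] [-24.8 -63.3  25.9]
```

Request:
move_arm(
  targets=[0,-8,0,0,0,0,0,-14,0,0,0,0,0,-18,0,0,0,0,0,-15,0,0,0,0,0,-5,0,0,0,0],
)

```text
time_s: 7.9
position: [0.4403, -0.19, 0.0702]
tool_rot: [[0.931, -0.0, -0.365], [0.365, 0.0, 0.931], [-0.0, -1.0, 0.0]]
ft_force: [-0.4, 0.8, -7.0]
grip_width: 0.0492
```

```bash
python3 - <<'E'
from h import *
d=snap("wrist","w7")
plan([0.4772,0.0856,0.068],Rdown(2.6),9)
E
python3 pk.py w7 0.0107
```

```text
t 7.9 p [ 0.4403 -0.19    0.0702] F [-0.4  0.8 -7. ] w 0.0492
15 , 0.3 , 27 , 0 , 0.0365 , 0, 14 , 0.3 , 27.5 , 0 , 0.0365 , 0, 13 , 0.3 , 28 , 0 , 0.0365 , 0, 12 , 0.3 , 28.5 , 0 , 0.0365 , 0, 10.9 , 0.3 , 28.9 , 0 , 0.0365 , 0
9.8 , 0.3 , 29.3 , 0 , 0.0365 , 0, 8.8 , 0.3 , 29.6 , 0 , 0.0365 , 0, 7.7 , 0.3 , 29.9 , 0 , 0.0365 , 0, 6.6 , 0.3 , 30.2 , 0 , 0.0365 , 0
rear flange edge 250 142.5 [-60.7   0.7 -13.8]
rear flange edge 280 142.5 [-60.7   0.7   2. ]
rear flange edge 310 143.5 [-60.2   0.7  17.9]
row 165 225.5 333.5
row 250 214.5 345.5
row 270 287.5 343.5
top edges 220 [-40.6 -63.3 -22.1] [-40.7 -63.3  25.9]
top edges 240 [-32.9 -63.3   5. ] [-32.9 -63.3  25.7]
top edges 260 [-24.8 -63.3   4.7] [-24.8 -63.3  25.9]
```

Request:
move_arm(
  targets=[15,0.3,27,0,0.0365,0,14,0.3,27.5,0,0.0365,0,13,0.3,28,0,0.0365,0,12,0.3,28.5,0,0.0365,0,11,0.3,29,0,0.0365,0],
)

```text
time_s: 8.57
position: [0.4607, -0.0359, 0.0676]
tool_rot: [[0.982, -0.002, -0.189], [0.189, 0.001, 0.982], [-0.002, -1.0, 0.001]]
ft_force: [0.3, -0.4, -6.5]
grip_width: 0.0498
```

Request:
move_arm(
  targets=[9.8,0.3,29.3,0,0.0365,0,8.8,0.3,29.6,0,0.0365,0,7.7,0.3,29.9,0,0.0365,0,6.6,0.3,30.2,0,0.0365,0,0,0,0,0,0,0],
)

```text
time_s: 9.2
position: [0.4769, 0.087, 0.0662]
tool_rot: [[0.999, -0.002, -0.048], [0.048, 0.0, 0.999], [-0.002, -1.0, 0.0]]
ft_force: [-0.6, -0.6, -6.1]
grip_width: 0.0493
```

Request:
move_arm(
  targets=[0,0,0,0,0,0,0,0,0,0,0,0,0,0,0,0,0,0,0,0,0,0,0,0,0,0,0,0,0,0],
)

```text
time_s: 9.82
position: [0.4776, 0.0853, 0.067]
tool_rot: [[0.999, 0.0, -0.045], [0.045, -0.0, 0.999], [0.0, -1.0, -0.0]]
ft_force: [0.0, 1.7, -7.3]
grip_width: 0.0496
```

Run:
```python
from h import *
d=snap("wrist","w8");d=snap("top","t8")
im=cv2.imread("pics/t8.png");cv2.imwrite("pics/t8c.png",cv2.resize(im[170:280,190:300],None,fx=5,fy=5,interpolation=cv2.INTER_CUBIC))
```

```text
t 9.825 p [0.4776 0.0853 0.067 ] F [ 0.   1.7 -7.3] w 0.0496
t 9.875 p [0.4776 0.0853 0.067 ] F [ 1.1  0.5 -6.9] w 0.0491
```

View pics/w8.png

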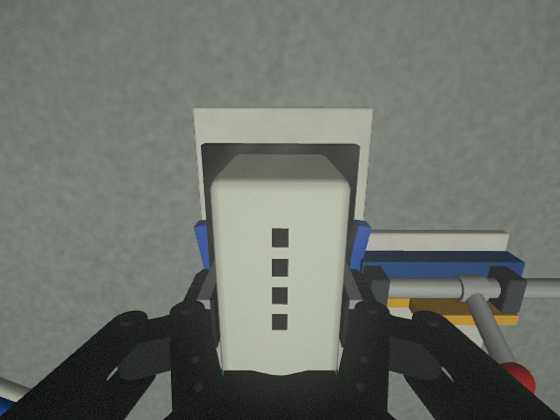

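```bash
python3 - <<'E'
from pk import *
d,G,tool=pk("w8")
L=[];R=[];E=[]
for v in range(113,140,3):
    a=180+np.argmax(np.diff(G[v,180:215]))+.5;b=350+np.argmin(np.diff(G[v,350:390]))+.5
    L.append(tool(a,v,.057));R.append(tool(b,v,.057))
for u in range(205,360,10):
    E.append(tool(u,98+np.argmax(np.diff(G[98:120,u]))+.5,.057))
L,R,E=map(np.array,(L,R,E))
print("L",np.polyfit(L[:,0],L[:,2],1),L[:,2].mean(),"R",np.polyfit(R[:,0],R[:,2],1),R[:,2].mean(),"mid",(L[:,2].mean()+R[:,2].mean())/2,"x",L[:,0].mean())
print("E slope dx/dz",np.polyfit(E[:,2],E[:,0],1))
E
python3 pk.py w8 .0107|head -3
```

```text
L [-0.02674942 -0.0588702 ] -0.05708047787917181 R [-0.00717961  0.06456435] 0.06504491032228213 mid 0.00398221622155516 x -0.06690698464077376
E slope dx/dz [ 0.00818961 -0.07825062]
rear flange edge 250 142.5 [-61.3   0.7 -13.6]
rear flange edge 280 142.5 [-61.3   0.7   2.2]
rear flange edge 310 143.5 [-60.8   0.7  18.1]
```

Request:
move_arm(
  targets=[0,12,0.5,0,0,0,0,14,0.5,0,0,0,0,12,0,0,0,0,0,6,0,0,0,0,0,2,0,0,0,0],
)

```text
time_s: 10.55
position: [0.4774, 0.0864, 0.0207]
tool_rot: [[0.999, -0.0, -0.045], [0.045, 0.0, 0.999], [-0.0, -1.0, 0.0]]
ft_force: [-4.6, 1.8, 8.0]
grip_width: 0.0491
```

Run:
```python
from h import *
d=snap("wrist","w9")
```

```text
t 10.55 p [0.4774 0.0864 0.0207] F [-4.6  1.8  8. ] w 0.0491
```

View pics/w9.png

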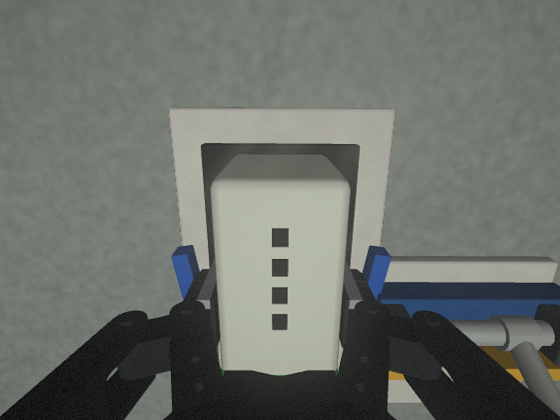

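Request:
move_arm(
  targets=[4,-1,0.4,0,0,0,8,0,0.4,0,0,0,10,0,0,0,0,0,10,0,0,0,0,0,8,0,0,0,0,0],
)

```text
time_s: 11.22
position: [0.5183, 0.089, 0.022]
tool_rot: [[0.999, 0.0, -0.045], [0.045, 0.0, 0.999], [0.0, -1.0, -0.0]]
ft_force: [-0.5, -0.1, -5.8]
grip_width: 0.0493
```

Request:
move_arm(
  targets=[8,0,0,0,0,0,8,0,0,0,0,0,6,0,0,0,0,0,5,0,0,0,0,0,5,0,0,0,0,0],
)

```text
time_s: 11.85
position: [0.5496, 0.0905, 0.022]
tool_rot: [[0.999, -0.0, -0.046], [0.046, -0.0, 0.999], [-0.0, -1.0, -0.0]]
ft_force: [0.3, -0.1, -7.6]
grip_width: 0.0495
```

Run:
```python
from h import *
d=snap("wrist","w10")
```

```text
t 11.85 p [0.5496 0.0905 0.022 ] F [ 0.3 -0.1 -7.6] w 0.0495
```

View pics/w10.png

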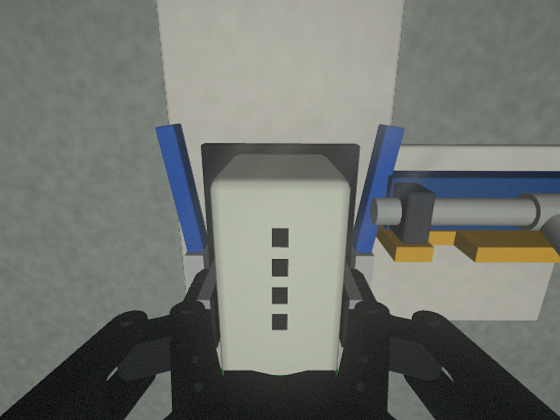

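Request:
move_arm(
  targets=[4,0.8,0,0,0,0,5,0,0,0,0,0,5,0,0,0,0,0,4,0,0,0,0,0,3,0,0,0,0,0],
)

```text
time_s: 12.52
position: [0.5706, 0.0914, 0.0212]
tool_rot: [[0.999, -0.0, -0.045], [0.045, 0.0, 0.999], [-0.0, -1.0, 0.0]]
ft_force: [-0.7, -1.1, -7.2]
grip_width: 0.0493
```

Request:
move_arm(
  targets=[4,0,0,0,0,0,4,0,0,0,0,0,4,0,0,0,0,0,3,0,0,0,0,0,3,0,0,0,0,0],
)

```text
time_s: 13.15
position: [0.5897, 0.0922, 0.0215]
tool_rot: [[0.999, 0.003, -0.045], [0.045, 0.0, 0.999], [0.003, -1.0, -0.0]]
ft_force: [2.7, 0.3, -7.3]
grip_width: 0.0497
```

Request:
move_arm(
  targets=[2,0,0,0,0,0,2,0,0,0,0,0,0,0,0,0,0,0,0,0,0,0,0,0,0,0,0,0,0,0],
)

```text
time_s: 13.78
position: [0.5911, 0.0923, 0.0211]
tool_rot: [[0.999, -0.003, -0.046], [0.046, -0.0, 0.999], [-0.003, -1.0, -0.0]]
ft_force: [-5.0, -2.1, -4.0]
grip_width: 0.0493
```

Run:
```python
from h import *
from rig import env
o=env.observe();print(o["position"],o["ft_force"],o["wrist_torque"])
d=snap("wrist","w11");d=snap("top","t11");s=snap("side","s11")
im=cv2.imread("pics/t11.png");cv2.imwrite("pics/t11c.png",cv2.resize(im[170:280,190:300],None,fx=5,fy=5,interpolation=cv2.INTER_CUBIC))
```

```text
[0.59110427 0.09228009 0.02107359] [-4.99804646 -2.09762837 -3.95625933] [-0.5232986   0.83955451 -0.00859198]
t 13.775 p [0.5911 0.0923 0.0211] F [-5.  -2.1 -4. ] w 0.0493
t 13.825 p [0.5911 0.0923 0.0211] F [-5.2 -1.3 -3. ] w 0.049
t 13.875 p [0.5911 0.0923 0.0211] F [-4.5 -1.8 -3.4] w 0.0493
```

View pics/w11.png

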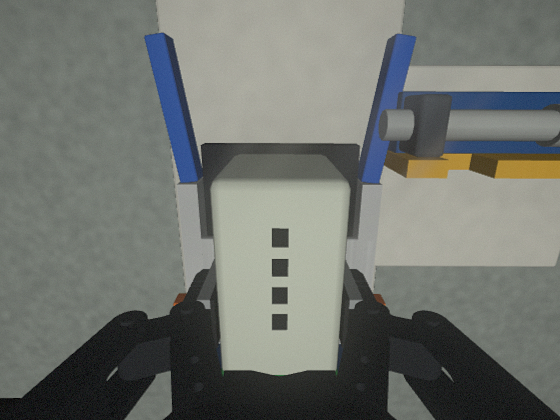

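View pics/t11c.png

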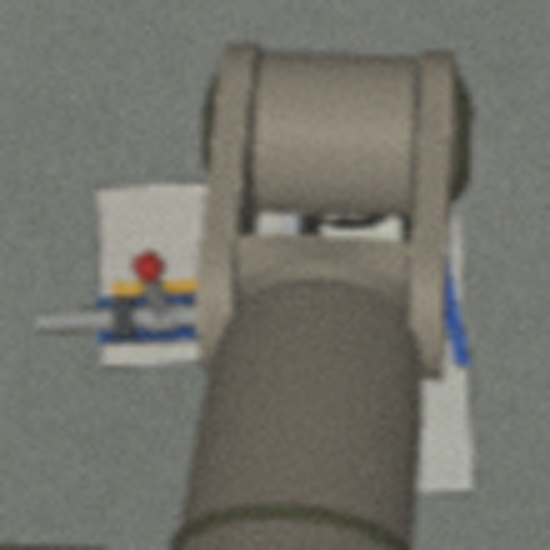

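Run:
```python
from pk import *
d,G,tool=pk("w11")
print("rear",tool(280,142.5,.001),"junctionL",tool(190,182,-.003),"R",tool(370,182,-.003),"lipstartL",tool(207,237,-.0065), "R",tool(352,237,-.0065))
im=cv2.imread("pics/w11.png");cv2.imwrite("pics/c11.png",cv2.resize(im[120:260,170:400],None,fx=3.4,fy=3.4,interpolation=cv2.INTER_CUBIC))
```

```text
rear [-0.06124321  0.001       0.00221679] junctionL [-0.04079264 -0.003      -0.0461064 ] R [-0.04081533 -0.003       0.05055925] lipstartL [-0.01027515 -0.0065     -0.03839109] R [-0.01029547 -0.0065      0.04233113]
```

View pics/c11.png

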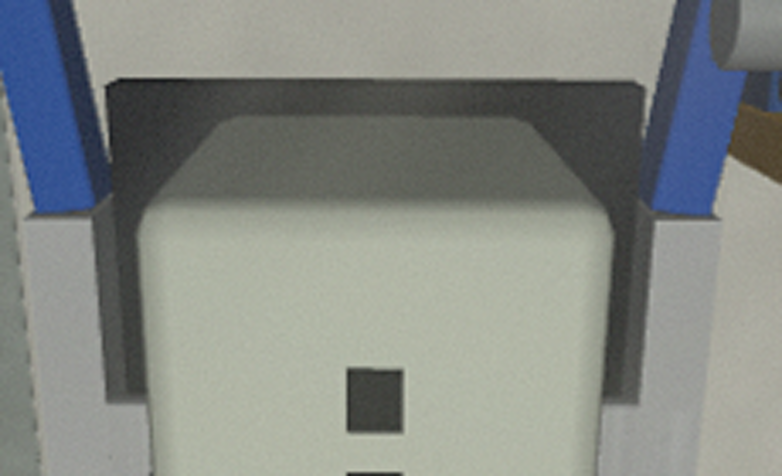

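Request:
move_arm(
  targets=[1,0,0,0,0,0,1,0,0,0,0,0,0,0,0,0,0,0,0,0,0,0,0,0,0,0,0,0,0,0],
)

```text
time_s: 14.55
position: [0.592, 0.0926, 0.0212]
tool_rot: [[0.999, -0.005, -0.046], [0.046, -0.0, 0.999], [-0.005, -1.0, -0.0]]
ft_force: [-11.1, -2.1, 0.0]
grip_width: 0.0494
```

Request:
move_arm(
  targets=[1,0,0,0,0,0,1,0,0,0,0,0,0,0,0,0,0,0,0,0,0,0,0,0,0,0,0,0,0,0],
)

```text
time_s: 15.18
position: [0.5927, 0.0926, 0.0214]
tool_rot: [[0.999, -0.008, -0.046], [0.046, -0.001, 0.999], [-0.008, -1.0, -0.0]]
ft_force: [-16.8, -1.7, 5.5]
grip_width: 0.0496
```

```bash
python3 - <<'E'
from h import *
d=snap("wrist","w12")
E
python3 pk.py w12 .0107|head -3
python3 - <<'E'
import cv2
im=cv2.imread("pics/w12.png");cv2.imwrite("pics/c12.png",cv2.resize(im[120:320,160:400],None,fx=3,fy=3,interpolation=cv2.INTER_CUBIC))
E
```

```text
t 15.175 p [0.5927 0.0926 0.0214] F [-16.8  -1.7   5.5] w 0.0496
rear flange edge 250 142.5 [-61.3   0.7 -13.6]
rear flange edge 280 142.5 [-61.3   0.7   2.2]
rear flange edge 310 142.5 [-61.3   0.7  18.1]
```

View pics/c12.png

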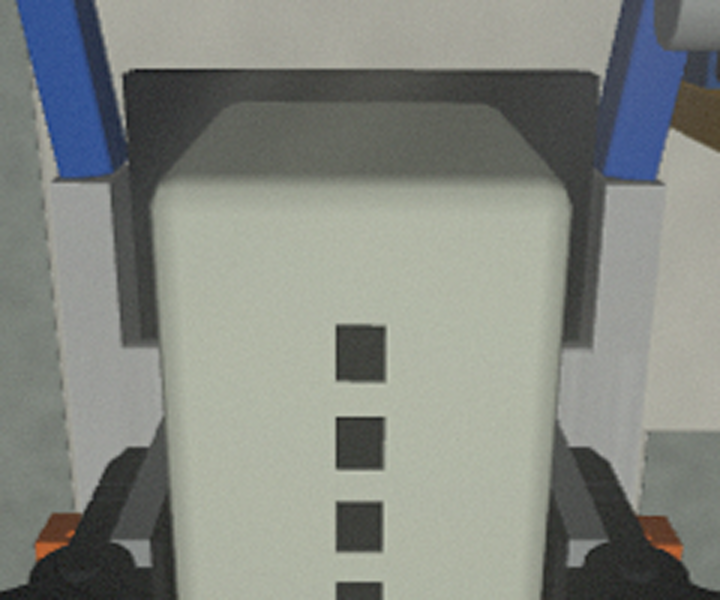

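Request:
move_arm(
  targets=[-2,0,0,0,0,0,-2,0,0,0,0,0,-1,0,0,0,0,0,-1,0,0,0,0,0,0,0,0,0,0,0],
)

```text
time_s: 15.85
position: [0.5907, 0.0922, 0.0212]
tool_rot: [[0.999, 0.001, -0.045], [0.045, -0.0, 0.999], [0.001, -1.0, -0.0]]
ft_force: [0.1, -0.9, -7.5]
grip_width: 0.049
```

Request:
move_arm(
  targets=[-1,0,0,0,0,0,-1,0,0,0,0,0,0,0,0,0,0,0,0,0,0,0,0,0,0,0,0,0,0,0],
)

```text
time_s: 16.48
position: [0.5899, 0.0923, 0.0218]
tool_rot: [[0.999, 0.004, -0.045], [0.045, 0.0, 0.999], [0.004, -1.0, -0.0]]
ft_force: [5.4, -1.8, -7.2]
grip_width: 0.0491
```

It's latched: zero net force at x=0.5907, about +5 N resisting a pull, and a rising force against a push. The rear flange edge measures dock x≈-20 mm, which is home. I'll release.

Request:
move_arm(
  targets=[1,0.5,0,0,0,0,1,0.5,0,0,0,0,0,0.3,0,0,0,0,0,0,0,0,0,0,0,0,0,0,0,0],
)

```text
time_s: 17.1
position: [0.5904, 0.0923, 0.0207]
tool_rot: [[0.999, 0.001, -0.046], [0.046, -0.0, 0.999], [0.001, -1.0, -0.0]]
ft_force: [-2.6, -1.2, 5.3]
grip_width: 0.0498
```

Request:
move_arm(
  targets=[0,0,0,0,0,0,0,0,0,0,0,0,0,0,0,0,0,0,0,0,0,0,0,0,0,0,0,0,0,0],
  hand=1,
)

```text
time_s: 17.73
position: [0.5904, 0.0924, 0.0199]
tool_rot: [[0.999, -0.0, -0.045], [0.045, 0.0, 0.999], [-0.0, -1.0, 0.0]]
ft_force: [-0.7, -0.1, 0.5]
grip_width: 0.0853
```

Request:
move_arm(
  targets=[0,-15,0,0,0,0,0,-30,0,0,0,0,0,-40,0,0,0,0,0,-40,0,0,0,0,0,-20,0,0,0,0],
)

```text
time_s: 18.35
position: [0.591, 0.0924, 0.1685]
tool_rot: [[0.999, 0.004, -0.046], [0.046, -0.0, 0.999], [0.004, -1.0, -0.0]]
ft_force: [-1.2, -0.3, -0.5]
grip_width: 0.0855
```

Run:
```python
from h import *
d=snap("wrist","w13")
plan([0.535,0.19,0.19],Rdown(2.6),5)
```

```text
t 18.35 p [0.591  0.0924 0.1685] F [-1.2 -0.3 -0.5] w 0.0855
-10.4 , -4 , 20 , 0.0001 , 0.0001 , 0.0015, -10.4 , -4 , 20 , 0.0001 , 0.0001 , 0.0015, -10.4 , -4 , 20 , 0.0001 , 0.0001 , 0.0015, -10.4 , -4 , 20 , 0.0001 , 0.0001 , 0.0015, -10.4 , -3.9 , 20 , 0.0001 , 0.0001 , 0.0015
```

View pics/w13.png

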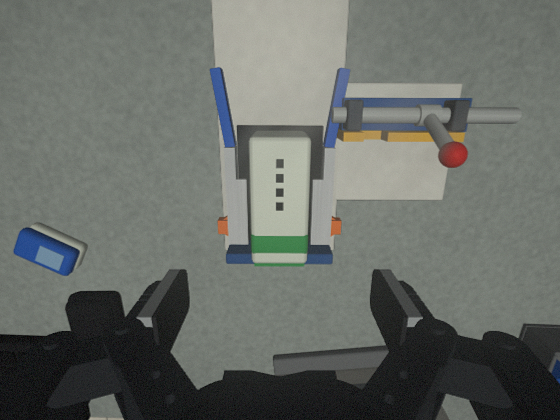

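```bash
cat > knob.py <<'E'
from h import *
import sys
d=dict(np.load(sys.argv[1]+".npz"));hsv=cv2.cvtColor(d["pixels"],cv2.COLOR_RGB2HSV)
m=(hsv[...,1]>120)&((hsv[...,0]<6)|(hsv[...,0]>172))
n,l,st,ce=cv2.connectedComponentsWithStats(m.astype(np.uint8))
P=cloud(d);i=max(range(1,n),key=lambda i:st[i,4] if (np.nanmedian(P[l==i],0)[2]<.13) else 0)
c=ce[i];(cu,cv_),r=cv2.minEnclosingCircle(np.argwhere(l==i)[:,::-1].astype(np.float32))
Q=P[l==i];print(st[i],c,(cu,cv_,r),"zmax",np.nanpercentile(Q[:,2],95))
C=-d["R"].T@d["t"]
D=np.array([0.5515,0.0908]);y=np.radians(2.6);ex=np.array([np.cos(y),np.sin(y)]);ey=np.array([-ex[1],ex[0]])
# sphere centre: range from apparent radius via depth: nearest depth+10mm
zn=np.percentile(d["z_map"][l==i],5);K=d["intrinsics"]
X=np.array([(cu-K[0,2])/K[0,0],(cv_-K[1,2])/K[1,1],1])*(zn+.0095);X=d["R"].T@(X-d["t"])
print("centre",X,"dock",(X[:2]-D)@ex,(X[:2]-D)@ey,"ang",np.arctan2((X[:2]-D)@ex+.031,X[2]-.04),"r",np.hypot((X[:2]-D)@ex+.031,X[2]-.04))
E
python3 knob.py w13; python3 knob.py w1
```

```text
[442 142  25  25 472] [454.62711864 154.77966102] (453.5, 154.5, 13.729630470275879) zmax 0.10432236556547417
centre [0.54095455 0.22498402 0.09486512] dock -0.00444760413987076 0.13452426211230475 ang 0.4507315840992835 r 0.06095253124644888
[358 217  13  12 115] [363.8173913  222.69565217] (363.8731384277344, 222.723876953125, 6.133185863494873) zmax 0.10440821107028223
centre [0.54158866 0.22242414 0.09509083] dock -0.00393027433626074 0.1319382504316663 ang 0.4567160786526781 r 0.06138215908048189
```

Run:
```python
from h import *
from rig import env
o=env.observe();print(o["position"])
plan([0.541,0.2235,0.13],Rdown(2.6),5)
```

```text
[0.59169384 0.09237443 0.170414  ]
-9 , 8 , 26.7 , 0.0001 , 0.0001 , 0.0015, -9 , 8 , 26.7 , 0.0001 , 0.0001 , 0.0015, -9 , 8 , 26.7 , 0.0001 , 0.0001 , 0.0015, -9 , 8 , 26.7 , 0.0001 , 0.0001 , 0.0015, -8.9 , 8.1 , 26.7 , 0.0001 , 0.0001 , 0.0015
```

Request:
move_arm(
  targets=[-9,7,26.5,0,0,0,-9,7,26.5,0,0,0,-9,7,26.5,0,0,0,-9,7,26.5,0,0,0,-9,7,26.5,0,0,0],
  hand=0.2,
)

```text
time_s: 19.02
position: [0.5389, 0.2235, 0.1299]
tool_rot: [[0.999, 0.0, -0.045], [0.045, 0.0, 0.999], [0.0, -1.0, 0.0]]
ft_force: [0.0, 0.8, 0.3]
grip_width: 0.051
```

Request:
move_arm(
  targets=[0,0,0,0,0,0,0,0,0,0,0,0,0,0,0,0,0,0,0,0,0,0,0,0,0,0,0,0,0,0],
)

```text
time_s: 19.65
position: [0.5396, 0.2223, 0.13]
tool_rot: [[0.999, 0.0, -0.045], [0.045, 0.0, 0.999], [0.0, -1.0, 0.0]]
ft_force: [-0.4, 0.2, -0.1]
grip_width: 0.0513
```

```bash
python3 - <<'E'
from h import *
d=snap("wrist","w14")
E
python3 knob.py w14
```

```text
t 19.65 p [0.5396 0.2223 0.13  ] F [-0.4  0.2 -0.1] w 0.0513
[265 215  28  28 585] [278.55384615 228.70940171] (278.5177307128906, 228.58425903320312, 13.668875694274902) zmax 0.10432977170551597
centre [0.54072158 0.22371733 0.09495454] dock -0.004737794519111936 0.13326944420122128 ang 0.44580338642373263 r 0.06090734652379929knob.py:6: RuntimeWarning: All-NaN slice encountered
  P=cloud(d);i=max(range(1,n),key=lambda i:st[i,4] if (np.nanmedian(P[l==i],0)[2]<.13) else 0)
```

View pics/w14.png

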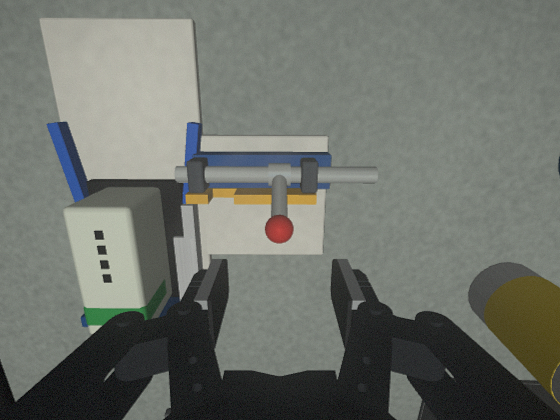

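Request:
move_arm(
  targets=[1,18,0,0,0,0,0,20,0,0,0,0,0,20,0,0,0,0,0,14,0,0,0,0,0,3,0,0,0,0],
)

```text
time_s: 20.32
position: [0.5401, 0.2226, 0.0542]
tool_rot: [[0.999, -0.001, -0.045], [0.045, -0.0, 0.999], [-0.001, -1.0, -0.0]]
ft_force: [0.4, -0.2, -0.0]
grip_width: 0.0515
```

Request:
move_arm(
  targets=[0,0,0,0,0,0,0,0,0,0,0,0,0,0,0,0,0,0,0,0,0,0,0,0,0,0,0,0,0,0],
  hand=-1,
  squeeze=25,
)

```text
time_s: 20.95
position: [0.541, 0.2228, 0.0556]
tool_rot: [[0.999, 0.002, -0.046], [0.046, 0.0, 0.999], [0.002, -1.0, 0.0]]
ft_force: [2.3, 0.7, 5.6]
grip_width: 0.0183
```

Run:
```python
from h import *
d=snap("wrist","w15")
```

```text
t 20.95 p [0.541  0.2228 0.0556] F [2.3 0.7 5.6] w 0.0183
```

View pics/w15.png

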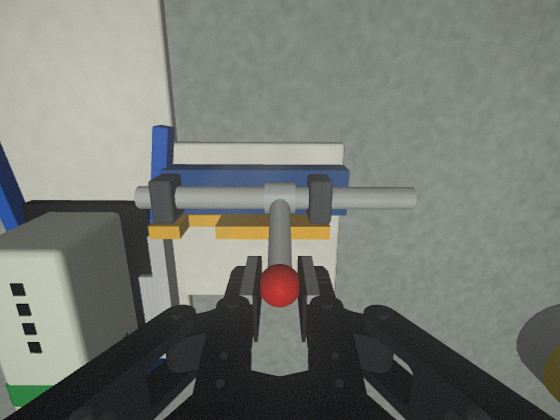

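Request:
move_arm(
  targets=[0,0,-4,0,0,0,0,0,-8,0,0,0,0,0,-8,0,0,0,0,0,-8,0,0,0,0,0,-7,0,0,0],
)

```text
time_s: 21.62
position: [0.5426, 0.188, 0.0555]
tool_rot: [[0.999, 0.002, -0.045], [0.045, 0.001, 0.999], [0.002, -1.0, 0.001]]
ft_force: [2.1, 1.6, 5.4]
grip_width: 0.0182
```

Request:
move_arm(
  targets=[0,0,-5,0,0,0,0,0,-4,0,0,0,0,0,-3,0,0,0,0,0,-3,0,0,0,0,0,0,0,0,0],
)

```text
time_s: 22.25
position: [0.5432, 0.1747, 0.0555]
tool_rot: [[0.999, 0.002, -0.045], [0.045, 0.004, 0.999], [0.002, -1.0, 0.004]]
ft_force: [1.8, 10.9, 4.2]
grip_width: 0.018
```

Run:
```python
from h import *
d=snap("wrist","w16")
```

```text
t 22.25 p [0.5432 0.1747 0.0555] F [ 1.8 10.9  4.2] w 0.018
```

View pics/w16.png

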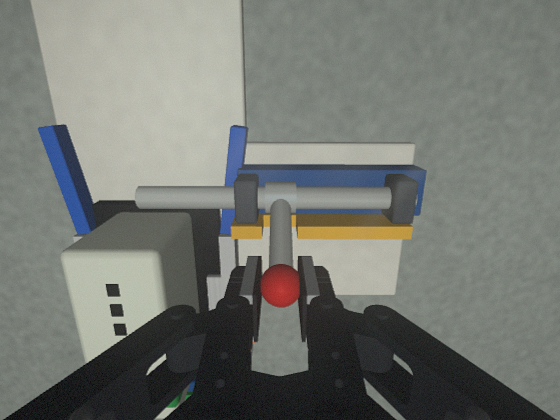

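Request:
move_arm(
  targets=[0,0,-2,0,0,0,0,0,0,0,0,0,0,0,0,0,0,0,0,0,0,0,0,0,0,0,0,0,0,0],
)

```text
time_s: 22.92
position: [0.5432, 0.1743, 0.0555]
tool_rot: [[0.999, 0.002, -0.046], [0.046, 0.006, 0.999], [0.003, -1.0, 0.006]]
ft_force: [1.8, 18.2, 4.8]
grip_width: 0.0179
```

Request:
move_arm(
  targets=[5.9,3.2,1.5,0,0,0,5.4,3.9,1,0,0,0,5,4.5,0,0,0,0,4.5,5,0,0,0,0,3.9,5.5,0,0,0,0],
)

```text
time_s: 23.55
position: [0.5673, 0.1759, 0.0328]
tool_rot: [[0.999, 0.0, -0.046], [0.046, 0.002, 0.999], [0.0, -1.0, 0.002]]
ft_force: [0.6, 6.3, 3.8]
grip_width: 0.0179
```

Request:
move_arm(
  targets=[3.3,5.9,0,0,0,0,2.5,6.2,0,0,0,0,1.9,6.4,0,0,0,0,1.1,6.6,0,0,0,0,0.4,6.8,0,0,0,0],
)

```text
time_s: 24.18
position: [0.5767, 0.1762, 0.0008]
tool_rot: [[0.999, 0.001, -0.046], [0.045, 0.002, 0.999], [0.001, -1.0, 0.002]]
ft_force: [1.4, 7.8, 1.8]
grip_width: 0.0178
```

Request:
move_arm(
  targets=[0,1,0,0,0,0,0,1,0,0,0,0,0,0,0,0,0,0,0,0,0,0,0,0,0,0,0,0,0,0],
)

```text
time_s: 24.8
position: [0.5767, 0.1762, -0.0012]
tool_rot: [[0.999, 0.001, -0.046], [0.046, 0.002, 0.999], [0.001, -1.0, 0.002]]
ft_force: [2.8, 6.8, 0.6]
grip_width: 0.018
```

Run:
```python
from h import *
d=snap("wrist","w17")
```

```text
t 24.8 p [ 0.5767  0.1762 -0.0012] F [2.8 6.8 0.6] w 0.018
```

View pics/w17.png

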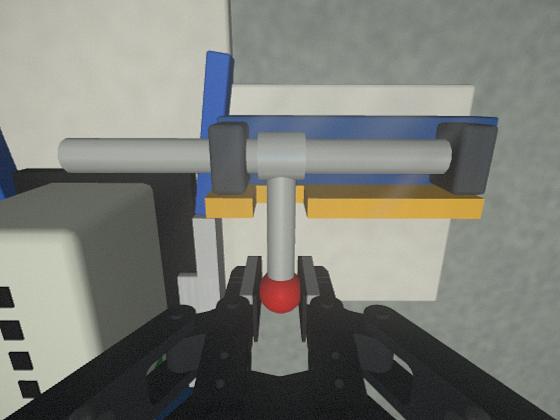

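Request:
move_arm(
  targets=[0,1.5,0,0,0,0,0,1.5,0,0,0,0,0,0,0,0,0,0,0,0,0,0,0,0,0,0,0,0,0,0],
)

```text
time_s: 25.48
position: [0.5765, 0.1762, -0.0041]
tool_rot: [[0.999, 0.0, -0.046], [0.046, 0.002, 0.999], [0.0, -1.0, 0.002]]
ft_force: [1.2, 6.8, 1.0]
grip_width: 0.0178
```

```bash
python3 - <<'E'
from h import *
d=snap("wrist","w18")
E
python3 knob.py w17;python3 knob.py w18
```

```text
t 25.475 p [ 0.5765  0.1762 -0.0041] F [1.2 6.8 1. ] w 0.0178
[ 259  274   41   39 1204] [279.78571429 293.93604651] (280.4166564941406, 290.5833435058594, 22.083576202392578) zmax 0.05332213538689374
centre [0.57577456 0.17843333 0.04398914] dock 0.02822487602400348 0.08644195106198854 ang 1.5035420513900049 r 0.05935907005070206
[ 259  275   41   39 1182] [279.80879865 295.05076142] (280.2757263183594, 291.35662841796875, 22.041269302368164) zmax 0.050764565395639075
centre [0.5757656  0.17837587 0.04146287] dock 0.028213323610234913 0.08638495948221578 ang 1.5460962758854089 r 0.059231391005792465
```

Request:
move_arm(
  targets=[0,1.5,0,0,0,0,0,1.5,0,0,0,0,0,0,0,0,0,0,0,0,0,0,0,0,0,0,0,0,0,0],
)

```text
time_s: 26.15
position: [0.5767, 0.1763, -0.0059]
tool_rot: [[0.999, 0.001, -0.046], [0.046, 0.002, 0.999], [0.002, -1.0, 0.002]]
ft_force: [-2.2, 6.2, 11.3]
grip_width: 0.0177
```

```bash
python3 - <<'E'
from h import *
d=snap("wrist","w19")
E
python3 knob.py w19
```

```text
t 26.15 p [ 0.5767  0.1763 -0.0059] F [-2.2  6.2 11.3] w 0.0177
[ 259  277   42   39 1216] [279.81085526 296.55921053] (280.2368469238281, 292.868408203125, 22.201812744140625) zmax 0.05028352575914208
centre [0.57585217 0.17839528 0.04102863] dock 0.028300683996557278 0.08640041482164923 ang 1.5534520912632452 r 0.05930960460487608
```

Request:
move_arm(
  targets=[0,-1,0.7,0,0,0,0,-0.5,0.5,0,0,0,0,0,0,0,0,0,0,0,0,0,0,0,0,0,0,0,0,0],
)

```text
time_s: 26.82
position: [0.5766, 0.1764, -0.0054]
tool_rot: [[0.999, 0.0, -0.045], [0.045, 0.001, 0.999], [0.0, -1.0, 0.001]]
ft_force: [1.6, 3.9, 5.4]
grip_width: 0.0178
```

Request:
move_arm(
  targets=[0,0,0,0,0,0,0,0,0,0,0,0,0,0,0,0,0,0,0,0,0,0,0,0,0,0,0,0,0,0],
  hand=-0.2,
)

```text
time_s: 27.45
position: [0.5764, 0.1759, -0.0056]
tool_rot: [[0.999, -0.0, -0.045], [0.045, -0.0, 0.999], [-0.0, -1.0, -0.0]]
ft_force: [-1.5, 0.2, 0.9]
grip_width: 0.0347
```

```bash
python3 - <<'E'
from h import *
d=snap("wrist","w20")
E
python3 knob.py w20
```

```text
t 27.45 p [ 0.5764  0.1759 -0.0056] F [-1.5  0.2  0.9] w 0.0347
[ 259  277   44   39 1233] [280.55798865 297.07218167] (280.58233642578125, 293.6217956542969, 22.11180877685547) zmax 0.050680966892937544
centre [0.57590301 0.17835492 0.04140123] dock 0.02834963973602122 0.08635779339652652 ang 1.5471909173177878 r 0.059366178841268845
```

View pics/w20.png

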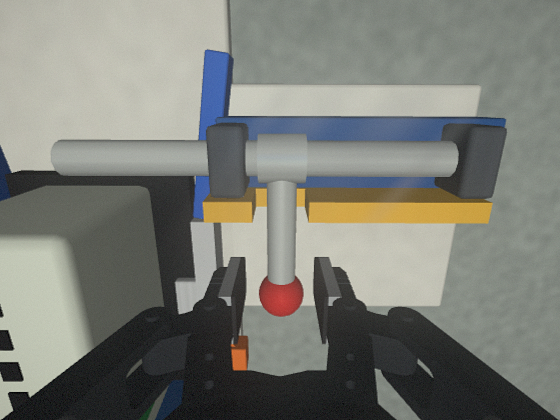

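Handle stays level and the pads are clear of it. I'll lift away and check.

Request:
move_arm(
  targets=[0,-12,0,0,0,0,0,-30,0,0,0,0,0,-45,0,0,0,0,0,-45,0,0,0,0,0,-35,0,0,0,0],
)

```text
time_s: 28.12
position: [0.5766, 0.176, 0.1645]
tool_rot: [[0.999, 0.003, -0.046], [0.046, 0.0, 0.999], [0.003, -1.0, 0.0]]
ft_force: [-0.3, -0.2, 0.1]
grip_width: 0.0339
```

Request:
move_arm(
  targets=[-25,-10,-8,0,0,0,-25,0,-8,0,0,0,-25,0,-8,0,0,0,-15,0,-5,0,0,0,0,0,0,0,0,0],
)

```text
time_s: 28.75
position: [0.4874, 0.1428, 0.1725]
tool_rot: [[0.999, 0.001, -0.045], [0.045, 0.0, 0.999], [0.001, -1.0, 0.0]]
ft_force: [0.1, 0.9, 0.5]
grip_width: 0.0343
```

Request:
move_arm(
  targets=[0,0,0,0,0,0,0,0,0,0,0,0,0,0,0,0,0,0,0,0,0,0,0,0,0,0,0,0,0,0],
)

```text
time_s: 29.38
position: [0.4879, 0.143, 0.1714]
tool_rot: [[0.999, -0.0, -0.046], [0.046, 0.0, 0.999], [-0.0, -1.0, 0.0]]
ft_force: [0.6, -0.1, 0.1]
grip_width: 0.0342
```

```bash
python3 - <<'E'
from h import *
d=snap("wrist","w21");d=snap("side","s21");d=snap("top","t21")
im=cv2.imread("pics/s21.png");cv2.imwrite("pics/s21c.png",cv2.resize(im[190:310,210:350],None,fx=5,fy=5,interpolation=cv2.INTER_CUBIC))
E
python3 knob.py w21
```

```text
t 29.375 p [0.4879 0.143  0.1714] F [ 0.6 -0.1  0.1] w 0.0342
t 29.425 p [0.4879 0.1429 0.1714] F [-0.4 -0.1 -0.2] w 0.0345
t 29.475 p [0.4879 0.1429 0.1714] F [-0.9  0.8 -0.2] w 0.0339
[299 266  15  16 185] [306.21621622 274.13513514] (306.5, 273.0, 8.90234661102295) zmax 0.051066065223887576
centre [0.57608878 0.17786078 0.04170161] dock 0.02851279990210634 0.08585573958688777 ang 1.5422117618723716 r 0.05953712146275857
```

View pics/w21.png

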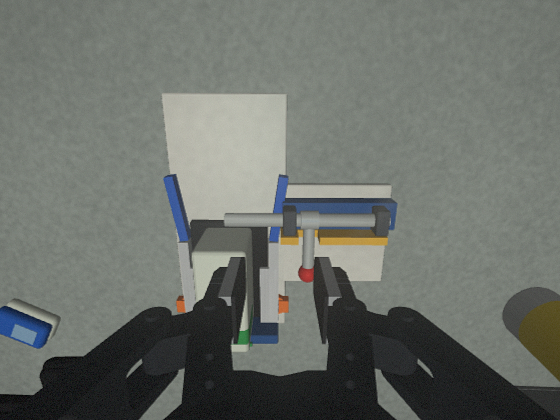

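View pics/s21c.png

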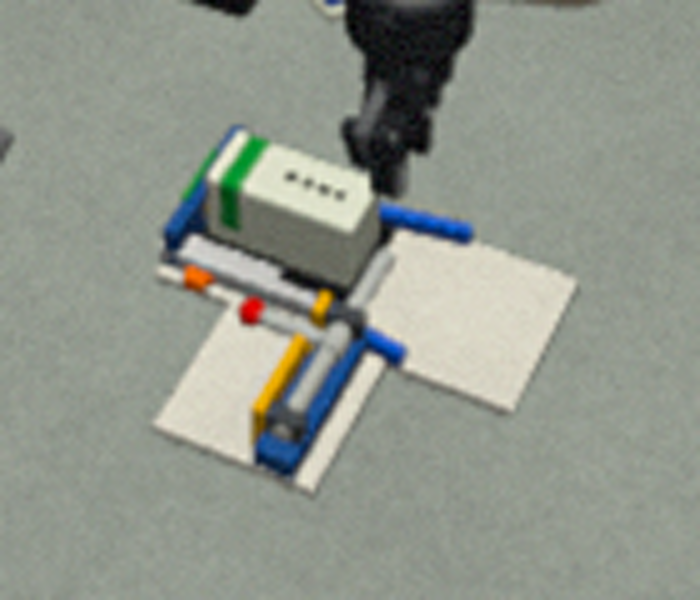

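View pics/t21.png

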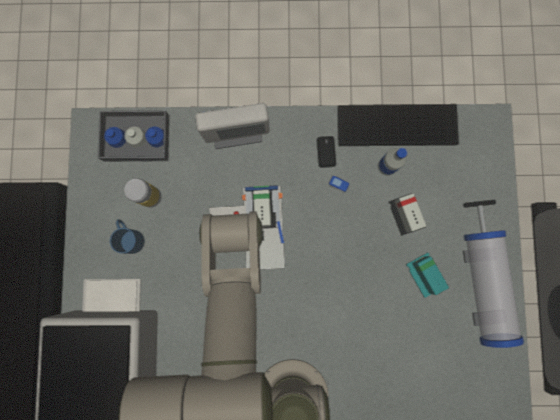

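In the wrist view the rod crosses behind the pack at row 219, and the handle lies level in the notch with the knob at (306,273). In the top view the bystanders and the spent pack are at their old pixels, and the gripper touches nothing. I'll hand it in.

```bash
python3 -c "
from rig import env
print(env.close_job())"
```

```text
the job is handed in; nothing more can be done
None
```

The charged pack is home in the dock, the bolt is fully across behind it, and the handle is down in the notch. I handed the job in at about 29.5 s, with the gripper clear of everything.

**Last checks**
- **Pack:** its rear flange edge measured about dock x -20 mm, which is home. It resisted both a light pull (about 5 N) and a further push (about 17 N). I saw no clear 8–12 N plunger rise or snap, because force was read only at the end of each move.
- **Bolt:** it was pressed against its end stop with 18 N, after about 48 mm of travel by the arm's reading. The knob sits at about y 86 mm, against the expected 85 mm.
- **Handle:** it was pressed down to its stop with about 11 N. The camera reads 1.54–1.55 rad, against 1.57, with the handle lying in the notch.
- **Everything else:** the spent pack and the other things on the table look unmoved in the last top view.

**What went wrong:** the first grasp missed. The fingertips turned out to be about 35 mm shorter than stated: 27 mm behind the reported TCP when shut, not 8 mm ahead. The closed fingers pressed down on the pack's top with about 41 N. That was fingertip contact, not the arm or gripper body, but it is just above the 40 N figure. The pack stayed upright but may have moved a few millimetres. I then measured it again and used the corrected finger length for everything after that.

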